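Shut the loaded parts washer and hold its start knob in

TASK

The parts washer is loaded, so first push its hinged lid fully shut. Then take the loose pointer knob from the bench, turn it so that the flat in its bore matches the flat of the D-shaft that stands up from the switch box, push it fully home onto the shaft, and press knob and shaft down against the spring to the bottom of their travel. Finish while still holding the knob pressed down; leave the socket and the bearing beside it where they are, and the parts inside the washer.

Things in the scene. Friction and masses are not known exactly. Their poses are not given: they have to be found in the camera images.
- lid (a joint): angle of the washer's flat steel lid: 0 = shut, grows as it opens upward; starts 0.5 to 0.95. The stiff hinge, on the edge far from the robot, stays where it is left; 1 to 3 N down near the free edge moves it. The washer is an open grey box 170 mm (x) by 220 mm (y), 75 mm high, fixed to the bench.
- lid_hinge (a point): point on the lid's hinge line, half-way along it, at the height of the lid's underside. Its axes turn with the lid: y along the hinge line (to the left as seen from the robot), -x from the hinge to the free edge, z out of the lid's top face.
- lid_press (a point): a clear spot on the lid's top face to push on, 158 mm from the hinge line, 12 mm from the free edge, 65 mm left of the middle (lid: 170 mm from hinge to free edge, 220 mm wide, 8 mm thick; a small black knob handle stands 45 mm high in the middle, 30 mm from the free edge). Axes as lid_hinge.
- knob_mid (a point): centre of the loose black pointer knob, on its bore axis, 18 mm above its underside. It stands on the bench, bore down, z up: 36 mm high, 26 mm wide between two parallel upright grip faces (its +y and -y sides, 36 mm long), 48 mm long: 20 mm from the axis to the blunt back (-x), 28 mm to the narrowed nose (+x), which has a thin white line on top. About 60 g.
- knob_bore (a point): middle of the closed upper end of the knob's blind D-shaped bore, 20 mm above the underside where it opens (2 mm above knob_mid); axes as knob_mid. The bore is 16 mm across, 20 mm deep, its flat on the nose (+x) side, 4.4 mm from the axis. This point meets shaft_tip when the knob is fully home.
- shaft_tip (a point): centre of the top of the brass D-shaft, 14 mm across, that stands up 32 mm from the switch box (grey, 130 x 130 mm, 50 mm high, fixed). z is up; the shaft's one flat, 3.5 mm from the axis, faces +x. The top 5 mm taper by 2 mm all round. The knob fits only with its nose (+x) towards the shaft's +x, within about 0.12 rad.
- plunger (a joint): how far the shaft is pressed in, m: 0 = out, 0.008 = the bottom of its travel; a spring pushes back with about 4 N at the start and 11 N at the bottom, and pushes the shaft out again when let go. Seated on the shaft, the knob's underside is 12 mm above the switch box, 4 mm when pressed to the bottom.
- spindle (a joint): the shaft's turn about its vertical axis relative to the switch box, rad, growing anticlockwise from above; stiff (0.25 N m), it stays where it is.
- socket_mid (a point): a steel socket standing on end beside the knob, to be left alone: round, 28 mm across, 34 mm high; point half-way up.
- bearing_mid (a point): a dark steel bearing ring lying flat beside the knob, to be left alone: 44 mm across, 15 mm high; point half-way up.
- basket_mid (a point): a white plastic strainer cup inside the washer, 66 mm across, 60 mm high; point half-way up. It stays in the washer.
- pump_mid (a point): an aluminium pump cylinder standing inside the washer, 40 mm across, 55 mm high; point half-way up. It stays in the washer.
Things that resemble listed ones, but are neither listed nor needed, are in the scene too. Of the things that look like the part that bears pump_mid, the smallest one is meant.

How it is judged:
By the outcome, as a careful person would: the job done as asked, in the order asked, and still so for the second after the job is handed in, while the arm keeps its last pose, push and grip.
It also fails if it takes over 58 s, if anything falls off the work surface, if the arm or the gripper's body presses on something with over 40 N, if the wrist force passes 120 N, or if a joint passes its speed limit or range.

ROBOT

A 7-joint arm with a two-finger parallel gripper is mounted at the origin on the work surface. World frame = base frame: x ahead of the robot, y to its left, z up, the work surface at z = 0. Lengths are in mm, angles in rad, forces in N, time in s.
With the tool pointing down it reaches from about 400 to 875 mm from the base axis. Payload 4.4 kg.
Tool frame: the origin (TCP) lies midway between the tips of the shut fingers; the grasp point (between the pads) lies 19 mm behind it; z points along the fingers, y is the direction in which the jaws open and shut (so a half turn about z gives the same grasp; the last joint's range is limited). The gripper opens to 85 mm and grips with 20 to 120 N. Pads are 22 mm wide; open, the fingers measure 114 mm over their backs; the gripper's body (76 mm by 85 mm) begins 54 mm behind the grasp point. The pads swing forward as they close: fully open they stand 13 mm farther back than shut.
Start: joints at [-1.172, 0.628, 0.038, 1.517, -0.027, 0.996, -0.02], TCP at [291.338, 581.068, 231.313] pointing down, gripper open.
Joint ranges: [-3.06, 3.06], [-0.37, 2.12], [-1.25, 1.32], [0.18, 2.47], [-1.1, 4.24], [0.23, 1.98], [-2.94, 2.94]. Speed limits (rad/s): [2.57, 2.57, 3.14, 3.14, 3.14, 3.14, 3.14].

INTERFACE

Orientations are given as [roll, pitch, yaw] about the fixed x, y, z axes, in that order (R = Rz(yaw) Ry(pitch) Rx(roll)).
In Python, from cell import ctrl, vision gives the robot as it stands.
- The arm moves only by the tool play_rows, never from a script. Its arguments are lists of equal length, an entry for each row: "slide": the shift along the tool's x, y, z in mm, a list of three; "turn": the turn about the tool's z in rad; "fingers": the opening, from 0 (shut) to 1 (fully open). A call has 1 to 5 rows; each row is the pose to reach, as a shift and turn from the pose measured when the call began, along the tool's axes at that moment; what a row does not reach only later rows make up. A row lasts 1/8 s, in which the tool goes at most 62.5 mm and 10.7 degrees, less where a joint would pass 70% of its speed; a pose out of reach is approached as far as the arm can. A call with a gripper value outside its range is refused whole. The fingers move at their own pace and stop on an object; the grip force is fixed at half the most. Time passes only in rows, so rows that repeat a pose let the fingers close. It gives the time, the measured TCP pose, the force and the opening at its end, in the units of the state.
- ctrl.read_state(): the state, without advancing time (a new reading comes with each control period).
- vision.get_image(name): name is "side" or "top" or "wrist"; returns (picture, depth): 420x560x3 uint8, blue, green, red; 420x560 float32, mm along the optical axis (not along the pixel's ray), 0 where there is no reading.
- vision.camera_params(name): a dict with "fx", "fy", "cx", "cy" (pixels), "dist_coeffs" ([k1, k2, p1, p2, k3] as OpenCV has them; the pictures are not rectified), "position" and "rotation" of the camera in the world. Camera axes: x right, y up, looking along -z (the intrinsics and any distortion apply to the point x, -y, -z); pixel columns grow to the right and rows downward; lengths in mm; the calibration is good to about 2 mm. A picture is of the moment at which its call begins: read the wrist's pose just before it. camera_params takes no time and is no camera call; for the wrist camera it gives the pose at the moment of the call.
- ctrl.finish_job(): hands the job in, once; it reports no verdict.
The state is a dict: "clock": time; "qpos": joint angles; "qd": joint speeds; "tau": joint torques, N m; "eef_pos": TCP position; "tool_rot": TCP orientation; "force": force on the tool from outside, world axes, zero at the start; "torque": the same for the moment, N m; "width": finger opening in mm.
Only numpy, scipy, OpenCV 4.12 (cv2) and the standard library are available. Lean on these libraries where they do the work, as an engineer would, in place of code of your own. Each camera call takes 0.05 s, during which the arm holds its last target.

## Working session

There is one attempt and no reset: what is moved stays moved. The work goes in short steps, Python scripts to look and compute and a tool call to move; the robot and the scene stay as the last step left them, time stands still between calls to the robot, and variables do not carry over. Pictures are saved under pics/ and viewed, and the job is handed in when it is done.

Besides the shell and the picture viewer there is one more tool, called after "Request:" by a JSON object that holds its "op" and its "data", one argument or row to a line. play_rows: Moves the arm, as the interface text tells. Its arguments: {"type":"object","properties":{"slide":{"type":"array"},"turn":{"type":"array"},"fingers":{"type":"array"}},"required":["slide","turn","fingers"]}

```bash
ls; mkdir -p pics; cat > h.py <<'E'
import numpy as np, cv2
from cell import ctrl, vision
def cam(n):
    p=vision.camera_params(n); K=np.array([[p['fx'],0,p['cx']],[0,p['fy'],p['cy']],[0,0,1.]])
    return K,np.array(p['dist_coeffs'],float),np.array(p['position'],float),np.array(p['rotation'],float).reshape(3,3) 
def ray(n,uv,c=None):
    K,d,P,R=c or cam(n)
    u=cv2.undistortPoints(np.array(uv,float).reshape(-1,1,2),K,d).reshape(-1,2)
    D=np.c_[u[:,0],-u[:,1],-np.ones(len(u))]@R.T
    return P,D
def plane(n,uv,z,c=None):
    P,D=ray(n,uv,c); t=(z-P[2])/D[:,2]
    return P+D*t[:,None]
def dep(n,uv,depth,c=None):
    P,D=ray(n,uv,c); uv=np.array(uv,int).reshape(-1,2)
    return P+D*depth[uv[:,1],uv[:,0]][:,None]
def proj(n,X,c=None):
    K,d,P,R=c or cam(n)
    x=(np.array(X,float).reshape(-1,3)-P)@R; x=x*[1,-1,-1]
    return cv2.projectPoints(x,np.zeros(3),np.zeros(3),K,d)[0].reshape(-1,2)
E
python3 - <<'E'
from h import *
print(ctrl.read_state())
for n in ['side','top','wrist']:
    c=cam(n);im,d=vision.get_image(n); print(n,c)
    cv2.imwrite(f'pics/{n}0.png',im); np.savez(f'pics/{n}0.npz',im=im,d=d,K=c[0],dc=c[1],P=c[2],R=c[3])
E
```

```text
pics
{'clock': 0.0, 'qpos': array([-1.17181631,  0.62932636,  0.03843254,  1.51835559, -0.02701068,
        0.99627751, -0.01998811]), 'qd': array([ 0.00014797,  0.00148638,  0.00051416, -0.00060018,  0.00085802,
        0.00068366, -0.00143469]), 'tau': array([ 8.49474454e-04, -5.63387740e+01,  1.22636128e+00, -1.93437606e+01,
        1.09947912e-02,  1.03750298e-02,  9.76037342e-06]), 'eef_pos': array([291.03977644, 580.52059427, 230.40567782]), 'tool_rot': array([-3.13974342e+00,  8.50241546e-06,  2.67682662e+00]), 'force': array([-0.12662949,  0.01220734, -0.18962372]), 'torque': array([ 0.00013357, -0.00711576, -0.02283461]), 'width': 85.41860252409774}Traceback (most recent call last):
  File "<stdin>", line 4, in <module>
  File "h.py", line 5, in cam
    return K,np.array(p['dist_coeffs'],float),np.array(p['position'],float),np.array(p['rotation'],float).reshape(3,3)
                                                                            ~~~~~~~~~~~~~~~~~~~~~~~~~~~~~~~~~~~~~^^^^^
ValueError: cannot reshape array of size 3 into shape (3,3)
```

```bash
sed -i 's/np.array(p\[.rotation.\],float).reshape(3,3)/Rotation.from_euler("xyz",p["rotation"]).as_matrix()/; 1a from scipy.spatial.transform import Rotation' h.py
python3 - <<'E'
from h import *
for n in ['side','top','wrist']:
    c=cam(n);im,d=vision.get_image(n); print(n,c)
    cv2.imwrite(f'pics/{n}0.png',im); np.savez(f'pics/{n}0.npz',im=im,d=d,K=c[0],dc=c[1],P=c[2],R=c[3])
E
```

```text
side (array([[429.98576471,   0.        , 283.78926566],
       [  0.        , 429.98576471, 211.69645133],
       [  0.        ,   0.        ,   1.        ]]), array([0.04666022, 0.        , 0.        , 0.        , 0.        ]), array([ 127.4526473 , -584.39948727,  655.39071266]), array([[ 0.77744779,  0.3845351 , -0.4977024 ],
       [-0.62885928,  0.46200918, -0.62536671],
       [-0.01053238,  0.79917475,  0.60100648]]))
top (array([[408.64776365,   0.        , 273.64140867],
       [  0.        , 408.64776365, 213.98005931],
       [  0.        ,   0.        ,   1.        ]]), array([-0.07073458,  0.        ,  0.        ,  0.        ,  0.        ]), array([446.2124887 , -10.51253804, 802.42147417]), array([[-1.43304709e-02,  9.79440987e-01, -2.01221247e-01],
       [-9.99892109e-01, -1.46865373e-02, -2.76669674e-04],
       [-3.22622496e-03,  2.01195572e-01,  9.79545779e-01]]))
wrist (array([[344.70974302,   0.        , 279.41478379],
       [  0.        , 344.70974302, 208.46998445],
       [  0.        ,   0.        ,   1.        ]]), array([-0.05857639,  0.        ,  0.        ,  0.        ,  0.        ]), array([226.7983943 , 612.08637188, 374.02252792]), array([[ 0.44778612, -0.85719341, -0.25437581],
       [ 0.89413899,  0.4287264 ,  0.1292638 ],
       [-0.00174645, -0.28532987,  0.95842778]]))
```

View pics/side0.png

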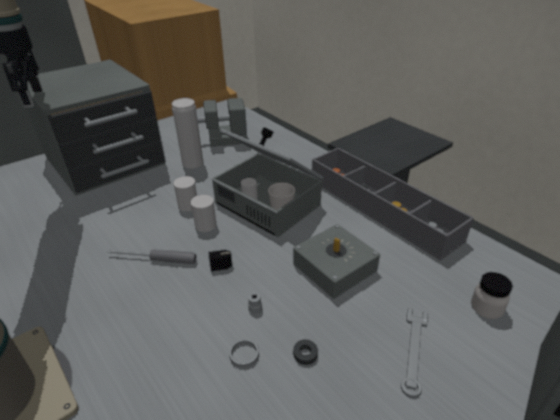

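View pics/top0.png

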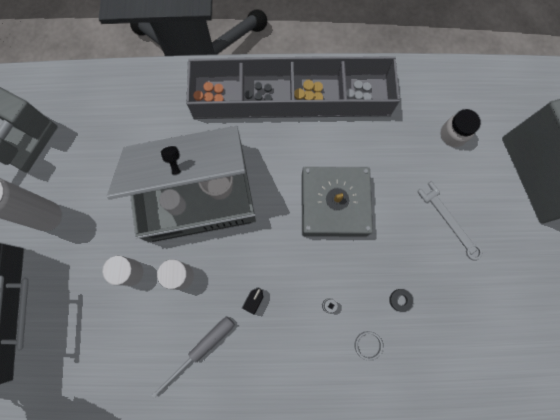

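View pics/wrist0.png

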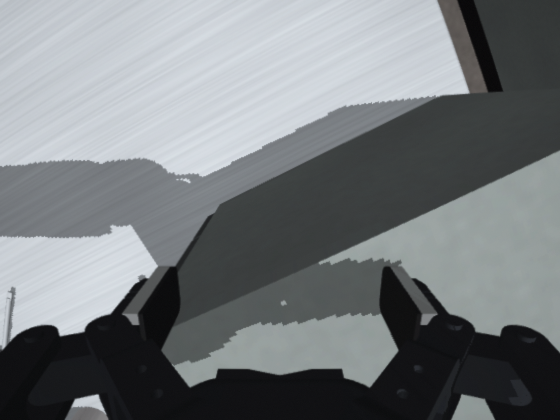

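```bash
python3 - <<'E'
import cv2,numpy as np
im=np.load('pics/top0.npz')['im']
im=cv2.convertScaleAbs(im,alpha=1.6,beta=15)
a=cv2.resize(im[270:340,215:325],(440,280),interpolation=cv2.INTER_CUBIC)
b=cv2.resize(im[165:235,290:380],(360,280),interpolation=cv2.INTER_CUBIC)
c=cv2.resize(im[120:245,100:270],(510,375)[:2],interpolation=cv2.INTER_CUBIC)
o=np.zeros((600,800,3),np.uint8);o[:280,:440]=a;o[:280,440:800]=b;o[285:285+315,:510]=c[:315]
cv2.imwrite('pics/z0.png',o)
E
```

```text
(no output)
```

View pics/z0.png

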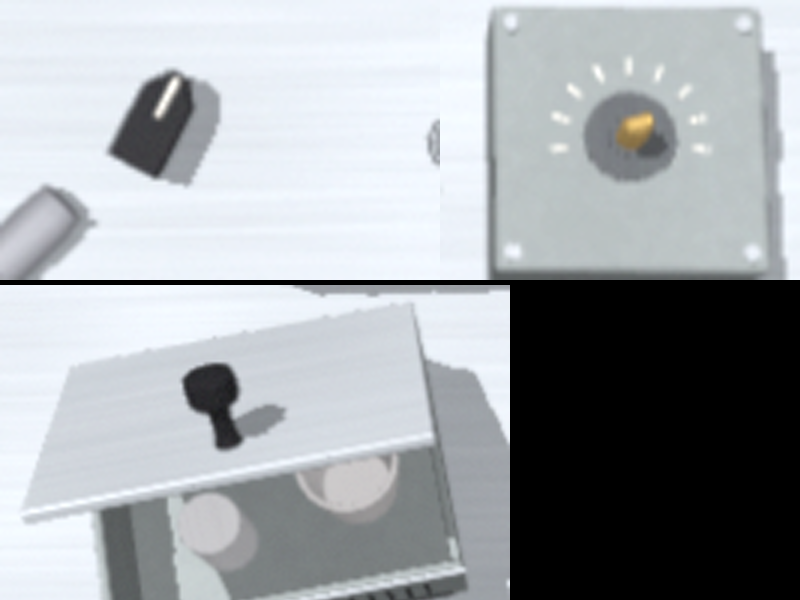

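```bash
python3 - <<'E'
from h import *
f=np.load('pics/top0.npz');im,d=f['im'],f['d'];c=(f['K'],f['dc'],f['P'],f['R'])
g=np.array([(u,v) for v in range(0,420,1) for u in range(0,560,1)])
X=dep('top',g,d,c); ok=d[g[:,1],g[:,0]]>0
X3=X.reshape(420,560,3); np.save('pics/topX.npy',X3)
print('corners');
for uv in [(126,148),(236,134),(239,160),(115,188),(150,165),(220,150)]: print(uv,X3[uv[1],uv[0]].round(1))
# lid plane
m=np.zeros((420,560),np.uint8);cv2.fillPoly(m,[np.array([(130,152),(160,148),(160,180),(120,184)]),np.array([(190,145),(232,138),(236,160),(190,170)])],1)
P=X3[(m>0)&(d>0)];cen=P.mean(0);n=np.linalg.svd(P-cen)[2][2];n*=np.sign(n[2]);r=(P-cen)@n;print('plane',cen,n,r.std(),'tilt',np.arccos(n[2]))
# top-face pixels
L=np.abs((X3-cen)@n)<3.5
L&=(X3[...,2]>78)&(d>0);L=L.astype(np.uint8)
k,lab,st,_=cv2.connectedComponentsWithStats(L);i=1+st[1:,4].argmax();print(st[i])
Q=X3[lab==i]
# in-plane frame
h=np.cross([0,0,1],n);h/=np.linalg.norm(h);e=np.cross(n,h)
ab=np.c_[(Q-cen)@h,(Q-cen)@e].astype(np.float32)
rect=cv2.minAreaRect(ab);print(rect)
for p in cv2.boxPoints(rect): print((cen+p[0]*h+p[1]*e).round(1))
print('h',h,'e',e)
# knob, shaft
for nm,(u0,u1,v0,v1) in dict(knob=(235,275,280,325),shaft=(325,355,185,210)).items():
    print(nm);s=X3[v0:v1,u0:u1]
    hsv=cv2.cvtColor(im[v0:v1,u0:u1],cv2.COLOR_BGR2HSV)
    M=(im[v0:v1,u0:u1].max(2)<60) if nm=='knob' else hsv[...,1]>100
    q=s[M];print(M.sum(),q.min(0).round(1),q.max(0).round(1),np.median(q,0).round(1))
# box top & washer rim
b=X3[168:232,304:368].reshape(-1,3);b=b[np.abs(b[:,2]-50)<6];print('box',b.min(0),b.max(0),np.median(b,0),cv2.minAreaRect(b[:,:2].astype(np.float32)))
E
```

```text
corners
(126, 148) [722.5 263.4  89.5]
(236, 134) [739.6  56.2 104.3]
(239, 160) [666.7  44.8 169.9]
(115, 188) [619.8 241.6 181.4]
(150, 165) [669.5 198.6 144.5]
(220, 150) [695.9  80.1 139.7]
plane [677.35780511 153.87206333 144.91084986] [0.65018805 0.11570558 0.75091126] 0.5604718390278579 tilt 0.7213554735820936
[ 107  126  138   72 5701]
((-1.6020660400390625, -11.57293701171875), (219.37509155273438, 174.5851287841797), 0.10736506432294846)
[641.1  34.2 194.8]
[770.1  57.5  79.5]
[731.3 273.4  79.8]
[602.3 250.1 195.1]
h [-0.17520448  0.98453207  0.        ] e [-0.73929621 -0.13156302  0.66040312]
knob
278 [419.   13.3   4.6] [462.5  48.6  38.9] [439.   30.1  35.8]
shaft
54 [ 446.2 -138.6   50.3] [639.  -10.5 802.4] [ 624.6 -129.1   78.2]
box [ 565.47021319 -191.92175304   44.83623052] [691.04704537 -66.41740262  55.77839229] [ 626.5376485  -127.36123919   49.82903539] ((628.3973388671875, -129.2618865966797), (122.70655822753906, 125.35637664794922), 88.61368560791016)
```

```bash
python3 - <<'E'
from h import *
X=np.load('pics/topX.npy');f=np.load('pics/side0.npz');
for n in ['top','side']:
    f=np.load(f'pics/{n}0.npz');c=(f['K'],f['dc'],f['P'],f['R'])
    g=np.array([(u,v) for v in range(420) for u in range(560)]);Y=dep(n,g,f['d'],c)
    a,b=np.array([291,580.]),np.array([619,208.]);t=((Y[:,:2]-a)@(b-a))/((b-a)@(b-a));dist=np.linalg.norm(Y[:,:2]-a-t[:,None]*(b-a),axis=1)
    m=(dist<110)&(f['d'].ravel()>0)
    for lo in np.arange(-.1,1.1,.1):
        k=m&(t>lo)&(t<lo+.1)
        if k.any(): print(n,round(lo,1),np.percentile(Y[k,2],[50,99.5]).round())
s=ctrl.read_state();R=Rotation.from_euler('xyz',s['tool_rot']).as_matrix()
print(R.T@(np.array([612,206,235])-s['eef_pos']))
E
```

```text
top -0.1 [-1.  0.]
top 0.0 [-1.  3.]
top 0.1 [-0. 57.]
top 0.2 [ 0. 66.]
top 0.3 [  0. 128.]
top 0.4 [ -0. 133.]
top 0.5 [-1.  3.]
top 0.6 [-1. 73.]
top 0.7 [ 0. 75.]
top 0.8 [-0. 76.]
top 0.9 [  8. 193.]
top 1.0 [ 63. 193.]
top 1.1 [ 97. 213.]
side -0.1 [147. 369.]
side 0.0 [327. 460.]
side 0.1 [147. 243.]
side 0.2 [132. 242.]
side 0.3 [105. 242.]
side 0.4 [ 19. 229.]
side 0.5 [2. 5.]
side 0.6 [ 2. 76.]
side 0.7 [14. 77.]
side 0.8 [41. 79.]
side 0.9 [ 43. 194.]
side 1.0 [ 42. 195.]
side 1.1 [ 55. 214.]
[-454.78690338 -191.0594571    -4.12341902]
```

Request:
{"op": "play_rows", "data": {
  "slide": [
    [0,0,-60],
    [0,-30,-90],
    [-50,-60,-90],
    [-100,-90,-90],
    [-150,-110,-90]
  ],
  "turn": [0,0,0,0,0],
  "fingers": [0,0,0,0,0]
}}

```text
clock: 0.78
eef_pos: [376.4, 413.2, 320.9]
tool_rot: [-3.14, 0.0, 2.677]
force: [1.0, 0.4, -0.2]
width: -0.1
```

```bash
cat >> h.py <<'E'
def go(x,y,z):
    s=ctrl.read_state();R=Rotation.from_euler('xyz',s['tool_rot']).as_matrix()
    print('at',s['eef_pos'].round(1),s['tool_rot'].round(4),'F',s['force'].round(1),'w',round(s['width'],1),'t',s['clock'],'slide',(R.T@(np.array([x,y,z])-s['eef_pos'])).round(1))
E
python3 -c "
from h import *
go(612,206,235)"
```

```text
at [376.4 413.2 320.9] [-3.1398e+00  1.0000e-04  2.6771e+00] F [ 1.   0.4 -0.2] w -0.1 t 0.775 slide [-303.4  -79.5   86. ]
```

Request:
{"op": "play_rows", "data": {
  "slide": [
    [-60,-15,10],
    [-120,-30,25],
    [-180,-45,40],
    [-240,-62,60],
    [-303,-80,86]
  ],
  "turn": [0,0,0,0,0],
  "fingers": [0,0,0,0,0]
}}

```text
clock: 1.4
eef_pos: [602.6, 213.9, 240.0]
tool_rot: [-3.14, 0.0, 2.677]
force: [1.0, 0.5, -0.4]
width: -0.1
```

```bash
python3 -c "
from h import *
for th in [.72,.6,.5,.4,.3,.2,.1,0,-.03]:
    H=np.array([750.7,165.5,75]);f=np.array([-.985,-.175,0]);l=np.array([-.175,.985,0]);n=-f*np.sin(th)+np.array([0,0,np.cos(th)])
    p=H+158*(f*np.cos(th)+np.array([0,0,np.sin(th)]))+65*l+8*n
    print(th,p.round(1));
    go(*p)"
```

```text
0.72 [627.5 209.7 185.2]
at [602.6 213.9 240. ] [-3.1404e+00  4.0000e-04  2.6770e+00] F [ 1.   0.5 -0.4] w -0.1 t 1.4 slide [-24.2   7.4  54.8]
0.6 [615.3 207.5 170.8]
at [602.6 213.9 240. ] [-3.1404e+00  4.0000e-04  2.6770e+00] F [ 1.   0.5 -0.4] w -0.1 t 1.4 slide [-14.3   0.   69.2]
0.5 [606.5 205.9 157.8]
at [602.6 213.9 240. ] [-3.1404e+00  4.0000e-04  2.6770e+00] F [ 1.   0.5 -0.4] w -0.1 t 1.4 slide [-7.1 -5.3 82.2]
0.4 [599.  204.6 143.9]
at [602.6 213.9 240. ] [-3.1404e+00  4.0000e-04  2.6770e+00] F [ 1.   0.5 -0.4] w -0.1 t 1.4 slide [-1.  -9.8 96.1]
0.3 [593.  203.5 129.3]
at [602.6 213.9 240. ] [-3.1404e+00  4.0000e-04  2.6770e+00] F [ 1.   0.5 -0.4] w -0.1 t 1.4 slide [  3.9 -13.5 110.7]
0.2 [588.4 202.7 114.2]
at [602.6 213.9 240. ] [-3.1404e+00  4.0000e-04  2.6770e+00] F [ 1.   0.5 -0.4] w -0.1 t 1.4 slide [  7.7 -16.3 125.8]
0.1 [585.3 202.2  98.7]
at [602.6 213.9 240. ] [-3.1404e+00  4.0000e-04  2.6770e+00] F [ 1.   0.5 -0.4] w -0.1 t 1.4 slide [ 10.2 -18.1 141.3]
0 [583.7 201.9  83. ]
at [602.6 213.9 240. ] [-3.1404e+00  4.0000e-04  2.6770e+00] F [ 1.   0.5 -0.4] w -0.1 t 1.4 slide [ 11.5 -19.  157. ]
-0.03 [583.5 201.8  78.3]
at [602.6 213.9 240. ] [-3.1404e+00  4.0000e-04  2.6770e+00] F [ 1.   0.5 -0.4] w -0.1 t 1.4 slide [ 11.7 -19.1 161.7]
```

Request:
{"op": "play_rows", "data": {
  "slide": [
    [-29,10,45],
    [-25,7,60],
    [-19,3,72],
    [-12,-2,84],
    [-7,-6,94]
  ],
  "turn": [0,0,0,0,0],
  "fingers": [0,0,0,0,0]
}}

```text
clock: 2.02
eef_pos: [605.7, 206.1, 146.2]
tool_rot: [3.141, 0.001, 2.678]
force: [0.4, 0.6, 0.9]
width: -0.1
```

```bash
python3 - <<'E'
from h import *
im,d=vision.get_image('side');cv2.imwrite('pics/side1.png',cv2.resize(im[80:260,160:360],(800,600)[:2]))
go(599,210,105);go(590,205,83);go(590,205,74)
E
```

```text
at [603.9 205.6 144.9] [-3.1392e+00 -1.6000e-03  2.6782e+00] F [ 0.  -0.2 -0.4] w 0.3 t 2.075 slide [ 6.3  1.8 39.9]
at [603.9 205.6 144.9] [-3.1392e+00 -1.6000e-03  2.6782e+00] F [ 0.  -0.2 -0.4] w 0.3 t 2.075 slide [12.1 -6.6 61.9]
at [603.9 205.6 144.9] [-3.1392e+00 -1.6000e-03  2.6782e+00] F [ 0.  -0.2 -0.4] w 0.3 t 2.075 slide [12.1 -6.6 70.9]
```

View pics/side1.png

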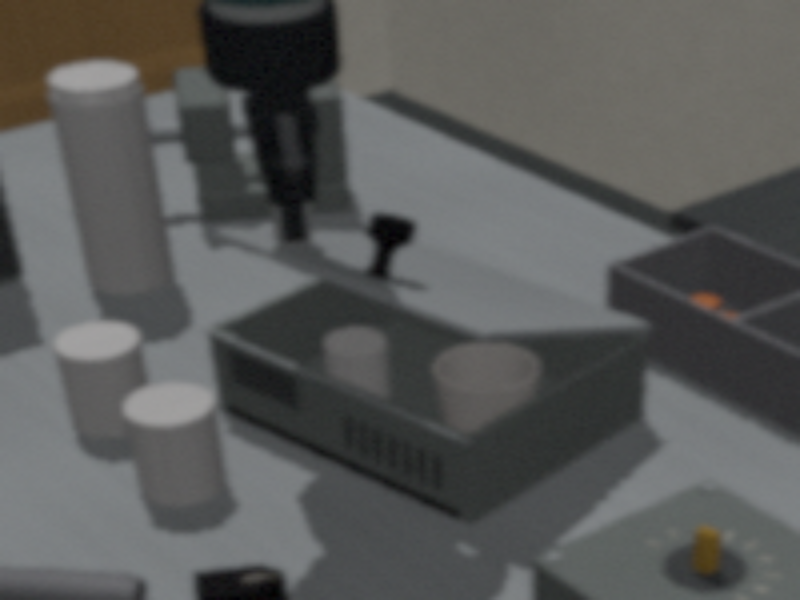

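The picture shows the fingers on the lid at (290,235), beside the handle, with the lid moving down. I'll continue.

Request:
{"op": "play_rows", "data": {
  "slide": [
    [3,-1,12],
    [6,-3,25],
    [9,-4,38],
    [11,-6,50],
    [12,-6,58]
  ],
  "turn": [0,0,0,0,0],
  "fingers": [0,0,0,0,0]
}}

```text
clock: 2.7
eef_pos: [589.9, 205.2, 85.8]
tool_rot: [-3.138, -0.002, 2.678]
force: [0.9, -0.4, 0.7]
width: 0.0
```

```bash
python3 - <<'E'
from h import *
go(590,205,83)
E
```

```text
at [589.9 205.2  85.8] [-3.1382e+00 -2.2000e-03  2.6780e+00] F [ 0.9 -0.4  0.7] w 0.0 t 2.7 slide [-0.2 -0.1  2.8]
```

Request:
{"op": "play_rows", "data": {
  "slide": [
    [0,0,2],
    [0,0,3],
    [0,0,4],
    [0,0,5],
    [0,0,5]
  ],
  "turn": [0,0,0,0,0],
  "fingers": [0,0,0,0,0]
}}

```text
clock: 3.32
eef_pos: [589.6, 205.3, 83.4]
tool_rot: [-3.138, -0.003, 2.678]
force: [-5.5, -1.4, 19.2]
width: -0.2
```

Request:
{"op": "play_rows", "data": {
  "slide": [
    [0,0,-50],
    [0,0,-105],
    [0,-50,-105],
    [20,-100,-105],
    [45,-145,-105]
  ],
  "turn": [0,0,0,0,0],
  "fingers": [0,0,0.5,1,1]
}}

```text
clock: 3.95
eef_pos: [484.0, 94.2, 189.3]
tool_rot: [-3.139, -0.002, 2.676]
force: [-0.0, -0.6, 0.0]
width: 54.4
```

```bash
python3 - <<'E'
from h import *
im,d=vision.get_image('top');cv2.imwrite('pics/top1.png',im);np.savez('pics/top1.npz',im=im,d=d)
g=[(u,v) for v in range(125,240,3) for u in range(110,255,3)]
X=dep('top',g,d);k=(np.abs(X[:,2]-83)<8);X=X[k];A=np.c_[X[:,:2],np.ones(len(X))];co=np.linalg.lstsq(A,X[:,2],rcond=None)[0];print(len(X),co,np.median(X[:,2]))
go(628,-129,175);go(439,30,150)
E
```

```text
781 [-9.17179130e-04 -1.02315661e-03  8.34654375e+01] 82.83035987523226
at [475.4  89.5 188.5] [-3.1301 -0.0101  2.6732] F [-8.2 -4.4 -0.7] w 62.0 t 4.0 slide [-234.9 -125.9   12.6]
at [475.4  89.5 188.5] [-3.1301 -0.0101  2.6732] F [-8.2 -4.4 -0.7] w 62.0 t 4.0 slide [  5.3 -69.1  39.3]
```

View pics/top1.png

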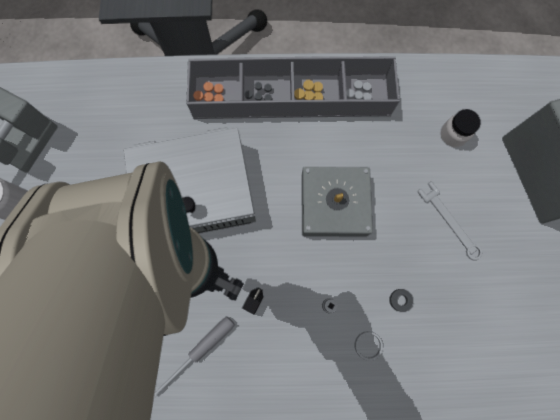

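Request:
{"op": "play_rows", "data": {
  "slide": [
    [3,-35,10],
    [5,-60,25],
    [5,-69,39],
    [5,-69,39]
  ],
  "turn": [0,0,0,0],
  "fingers": [1,1,1,1]
}}

```text
clock: 4.5
eef_pos: [438.7, 29.5, 150.0]
tool_rot: [-3.129, -0.011, 2.672]
force: [-0.7, 0.4, 0.8]
width: 85.3
```

```bash
cat > snap.py <<'E'
from h import *
import sys
def snap(t):
    c=cam('wrist');im,d=vision.get_image('wrist');cv2.imwrite(f'pics/{t}.png',cv2.convertScaleAbs(im,alpha=1.3,beta=10));np.savez(f'pics/{t}.npz',im=im,d=d,K=c[0],dc=c[1],P=c[2],R=c[3])
snap(sys.argv[1]);s=ctrl.read_state();print(s['eef_pos'],s['tool_rot'],s['force'],s['width'],s['clock'])
E
python3 snap.py w1
```

```text
[439.62323681  30.13719598 150.43990045] [-3.13027555 -0.01018008  2.67276779] [ 0.24780054 -0.02906456  0.25267919] 85.19016421442414 4.55
```

View pics/w1.png

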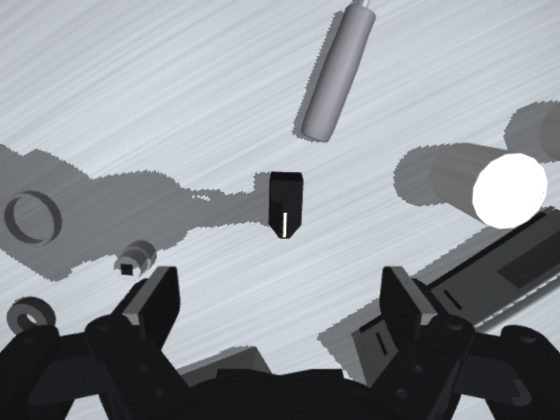

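```bash
cat > m.py <<'E'
from h import *
import sys
t=sys.argv[1];f=np.load(f'pics/{t}.npz');im,d=f['im'],f['d'];c=(f['K'],f['dc'],f['P'],f['R'])
u0,u1,v0,v1=map(int,sys.argv[2:6])
o=im[v0:v1,u0:u1]
w=(o.min(2)>90).astype(np.uint8);w=None
E
python3 - <<'E'
from h import *
f=np.load('pics/w1.npz');im,d=f['im'],f['d'];c=(f['K'],f['dc'],f['P'],f['R'])
u0,u1,v0,v1=255,320,160,250
o=im[v0:v1,u0:u1]
cv2.imwrite('pics/k1.png',cv2.convertScaleAbs(cv2.resize(o,None,fx=6,fy=6,interpolation=cv2.INTER_NEAREST),alpha=2,beta=20))
dd=d[v0:v1,u0:u1]
g=np.array([(u,v) for v in range(v0,v1) for u in range(u0,u1)])
X=dep('wrist',g,d,c)
top=(np.abs(X[:,2]-36)<4)
print(top.sum(),np.median(X[top],0),X[top].min(0),X[top].max(0))
r=cv2.minAreaRect(X[top][:,:2].astype(np.float32));print(r)
b=(o.max(2)<45).ravel();print(b.sum())
line=(o.min(2).ravel()>100)&top
P=plane('wrist',g[line],36,c);q=P[:,:2]-P[:,:2].mean(0);v=np.linalg.svd(q)[2][0];v*=np.sign(v[0]);print('line',line.sum(),P.mean(0),np.arctan2(v[1],v[0]),g[line].mean(0))
E
```

```text
1831 [440.63149709  30.48545866  36.92505616] [416.60753838  12.36125755  32.0006257 ] [466.62907089  51.87790403  39.40660752]
((443.7573547363281, 29.26934814453125), (25.977182388305664, 48.39743423461914), 61.44414520263672)
1851
line 66 [454.80466477  23.1394306   36.        ] -0.5381445018120563 [284.37878788 224.77272727]
```

View pics/k1.png

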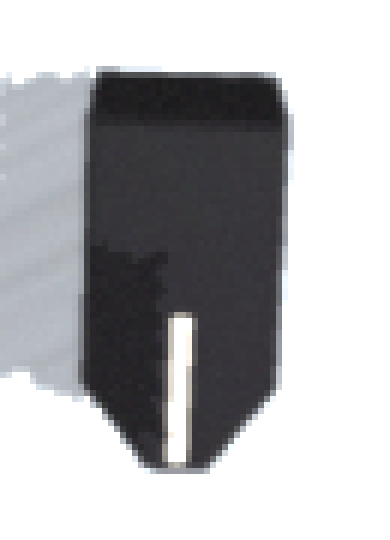

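```bash
python3 -c "
from h import *
go(440.3,31.2,35);go(440.3,31.2,5)"
```

```text
at [439.6  30.1 150.4] [-3.1303 -0.0102  2.6728] F [ 0.2 -0.   0.3] w 85.2 t 4.55 slide [ -1.3   2.6 115.4]
at [439.6  30.1 150.4] [-3.1303 -0.0102  2.6728] F [ 0.2 -0.   0.3] w 85.2 t 4.55 slide [ -1.6   2.9 145.4]
```

Request:
{"op": "play_rows", "data": {
  "slide": [
    [0,2,40],
    [-1,2,80],
    [-1,2,110],
    [-1,2.5,110],
    [-1,2.5,110]
  ],
  "turn": [0.04,0.04,0.04,0.04,0.04],
  "fingers": [0.6,0.6,0.6,0.6,0.6]
}}

```text
clock: 5.18
eef_pos: [441.6, 31.9, 41.4]
tool_rot: [-3.132, -0.008, 2.633]
force: [-0.4, 0.2, 0.1]
width: 51.1
```

```bash
python3 -c "
from h import *
go(440.3,31.2,5)"; python3 snap.py w2
```

```text
at [441.6  31.9  41.4] [-3.1316 -0.0075  2.6334] F [-0.4  0.2  0.1] w 51.1 t 5.175 slide [ 0.5 -0.9 36.4]
[441.64106788  31.77473086  41.62412788] [-3.13189292 -0.00704851  2.63325087] [-0.39528435 -0.34248708  0.79038186] 51.25255098106663 5.225
```

View pics/w2.png

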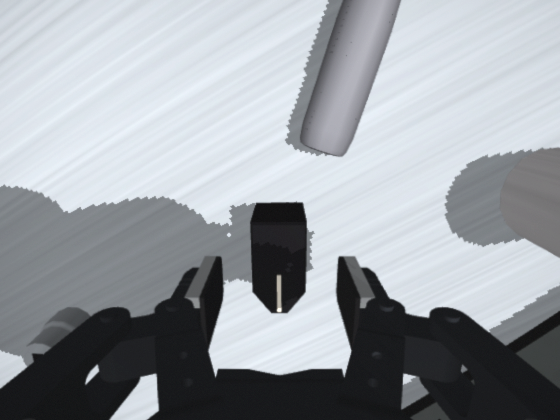

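```bash
python3 - <<'E'
from h import *
f=np.load('pics/w2.npz');im,d=f['im'],f['d'];c=(f['K'],f['dc'],f['P'],f['R'])
g=np.array([(u,v) for v in range(195,322) for u in range(235,322)])
X=dep('wrist',g,d,c);top=np.abs(X[:,2]-36)<3
m=np.zeros((420,560),np.uint8);m[g[top][:,1],g[top][:,0]]=1
k,l,st,_=cv2.connectedComponentsWithStats(m);i=1+st[1:,4].argmax();ys,xs=np.where(l==i)
P=plane('wrist',np.c_[xs,ys],36,c)[:,:2].astype(np.float32);r=cv2.minAreaRect(P);print(r,len(P))
E
```

```text
((442.9486389160156, 29.640689849853516), (25.950969696044922, 48.15333938598633), 61.281211853027344) 4658
```

Request:
{"op": "play_rows", "data": {
  "slide": [
    [1,-1,15],
    [1.8,-1.2,30],
    [1.8,-1.2,36.5],
    [1.8,-1.2,36.5]
  ],
  "turn": [-0.007,-0.007,-0.007,-0.007],
  "fingers": [0.6,0.6,0.6,0.5]
}}

```text
clock: 5.72
eef_pos: [440.4, 32.1, 5.9]
tool_rot: [-3.134, -0.005, 2.64]
force: [-0.0, 0.2, -0.2]
width: 42.8
```

Request:
{"op": "play_rows", "data": {
  "slide": [
    [0,0,0],
    [0,0,0],
    [0,0,0],
    [0,0,0],
    [0,0,0]
  ],
  "turn": [0,0,0,0,0],
  "fingers": [0,0,0,0,0]
}}

```text
clock: 6.35
eef_pos: [441.3, 32.6, 7.0]
tool_rot: [-3.136, -0.004, 2.641]
force: [0.3, 1.2, 7.7]
width: 24.8
```

Request:
{"op": "play_rows", "data": {
  "slide": [
    [0,0,-30],
    [0,0,-80],
    [-50,-10,-130],
    [-110,-20,-145],
    [-170,-30,-145]
  ],
  "turn": [0,0,0,0,0],
  "fingers": [0,0,0,0,0]
}}

```text
clock: 6.98
eef_pos: [574.5, -71.6, 153.9]
tool_rot: [-3.138, -0.0, 2.642]
force: [0.5, 0.9, -0.3]
width: 24.9
```

Request:
{"op": "play_rows", "data": {
  "slide": [
    [-60,-8,0],
    [-110,-16,0],
    [-137,-20,0],
    [-137,-20,0]
  ],
  "turn": [0,0,0,0],
  "fingers": [0,0,0,0]
}}

```text
clock: 7.48
eef_pos: [685.6, -157.2, 153.7]
tool_rot: [-3.137, 0.001, 2.64]
force: [-1.0, 0.4, -0.8]
width: 25.1
```

```bash
python3 -c "
from h import *
go(685,-160,150)"; python3 snap.py w3
```

```text
at [ 685.6 -157.2  153.7] [-3.1374e+00  5.0000e-04  2.6402e+00] F [-1.   0.4 -0.8] w 25.1 t 7.475 slide [-0.8 -2.7  3.7]
[ 684.60449091 -155.48303832  153.58211181] [-3.13825322e+00 -1.45711252e-03  2.64096629e+00] [-0.15940682  0.12717314 -1.09314536] 24.86456043124435 7.525
```

View pics/w3.png

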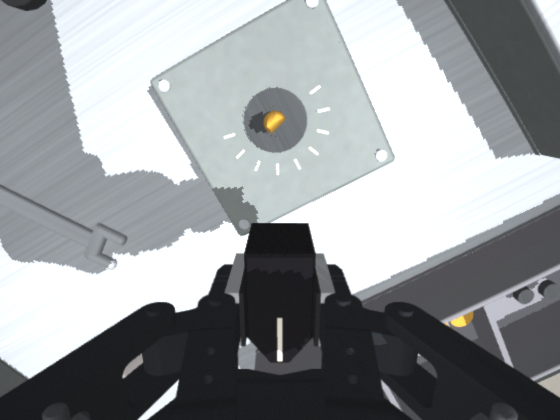

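```bash
python3 - <<'E'
from h import *
f=np.load('pics/w3.npz');im,d=f['im'],f['d'];c=(f['K'],f['dc'],f['P'],f['R'])
o=im[85:157,236:312];cv2.imwrite('pics/s3.png',cv2.convertScaleAbs(cv2.resize(o,None,fx=8,fy=8,interpolation=cv2.INTER_NEAREST),alpha=1.3))
g=np.array([(u,v) for v in range(100,145) for u in range(250,305)]);X=dep('wrist',g,d,c)
for lo,hi in [(79,86),(70,79)]:
  t=(X[:,2]>lo)&(X[:,2]<hi);print(t.sum(),X[t].mean(0),g[t].min(0),g[t].max(0))
Xd=X.reshape(45,55,3)[...,2];print(Xd[8:32:1,10:40:2].round().astype(int))
E
```

```text
286 [ 627.7682582  -131.1277728    81.90460634] [264 111] [284 132]
48 [ 627.16390816 -130.56183741   77.63155113] [264 110] [285 131]
[[ 52  51  51  51  53  53  52  53  53  53  52  53  53  53  53]
 [ 53  52  54  54  53  54  52  53  53  55  55  53  53  50  51]
 [ 51  52  51  53  52  52  52  76  69  53  52  52  52  52  51]
 [ 53  52  54  53  53  77  79  79  79  79  52  53  53  53  52]
 [ 51  51  53  54  52  80  80  80  80  79  79  53  53  53  53]
 [ 53  51  54  53  77  81  80  81  81  80  80  70  54  54  51]
 [ 52  53 297  78  80  81  83  84  84  82  81  78  53  54  52]
 [ 52  53  52  78  81  84  82  82  82  82  81  79  52  52  53]
 [ 51  53  53  78  82  83  82  83  83  85  82  81  78  53  53]
 [ 52  53  52  80  83  83  84  83  84  84  83  82  80  53  53]
 [ 51  54  79  81  82  82  82  83  83  83  83  81  80  53  53]
 [ 53  53  78  82  83  81  84  82  83  84  84  82  81  54  54]
 [ 53  54  78  81  84  83  82  85  83  82  82  81  77  53  53]
 [ 51  54  79  82  83  83  83  82  83  83  82  80  53  52  52]
 [ 52  53  80  82  82  83  83  83  83  83  81 297  52  53  54]
 [ 53  54  80  84  82  84  82  83  83  81  80  52  52  51  53]
 [ 53  54  79  82  84  83  83  83  83  80  79  52  53  53  52]
 [ 51  53  79  82  83  82  83  82  82  79  53  52  53  53  53]
 [ 52  53  78  81  84  84  82  82  82  78  54  52  54  53  52]
 [ 52  52  53  81  83  83  83  83  80  53  53  52  53  52  52]
 [ 53  53  52  81  82  82  83  81  80  54  53  53  53  54  51]
 [ 52  50  53  77  81  83  82  79  54  53  52  51  53  54  52]
 [ 53  52  51  53  81  81  81  80  53  53  53  54  53  52  51]
 [ 53  51  51  52  78  80  80  53  53  52  52  54  53  53  52]]
```

View pics/s3.png

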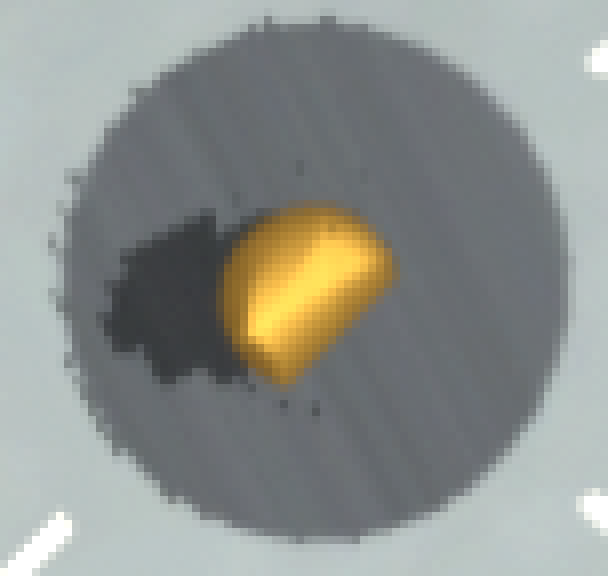

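```bash
cat > shaft.py <<'E'
from h import *
from scipy.optimize import least_squares
import sys
t,u0,u1,v0,v1=sys.argv[1],*map(int,sys.argv[2:6])
f=np.load(f'pics/{t}.npz');im,d=f['im'],f['d'];c=(f['K'],f['dc'],f['P'],f['R'])
hsv=cv2.cvtColor(im,cv2.COLOR_BGR2HSV);m=np.zeros((420,560),np.uint8);m[v0:v1,u0:u1]=((hsv[...,1]>100)&(hsv[...,0]<40))[v0:v1,u0:u1]*255
ct=max(cv2.findContours(m,cv2.RETR_EXTERNAL,cv2.CHAIN_APPROX_NONE)[0],key=cv2.contourArea).reshape(-1,2).astype(float)
for z in (77,70):
    P=plane('wrist',ct,z,c)[:,:2]
    def r(p):
        q=P-p[:2];a=np.array([np.cos(p[2]),np.sin(p[2])]);rad=np.linalg.norm(q,axis=1);return np.maximum(rad-6.9,q@a-3.4)
    best=min((least_squares(r,[*P.mean(0),a0],loss='soft_l1') for a0 in np.arange(-3,3.2,.5)),key=lambda s:s.cost)
    print(z,best.x,np.abs(best.fun).max(),best.cost,len(P))
    print('resid',np.abs(r(best.x)).mean())
E
python3 shaft.py w3 255 300 100 145
```

```text
77 [ 6.29074867e+02 -1.31063396e+02  2.89276545e-01] 0.4871020548207836 1.137824482002271 54
resid 0.17133553221671868
70 [ 6.29206523e+02 -1.31344544e+02  2.86413612e-01] 0.41314906040199784 0.7869330128673844 54
resid 0.13534783512173665
```

```bash
python3 -c "
from h import *
go(691,-113,140); print(ctrl.read_state()['qpos'].round(3))"
```

```text
at [ 684.6 -155.5  153.6] [-3.1383e+00 -1.5000e-03  2.6410e+00] F [-0.2  0.1 -1.1] w 24.9 t 7.525 slide [14.8 40.4 13.5]
[-0.169  0.889  0.699  1.436 -0.613  1.042  1.73 ]
```

Request:
{"op": "play_rows", "data": {
  "slide": [
    [3,8,0],
    [6,16,0],
    [9,24,5],
    [12,32,5],
    [15,40,5]
  ],
  "turn": [-0.16,-0.32,-0.48,-0.64,-0.79],
  "fingers": [0,0,0,0,0]
}}

```text
clock: 8.15
eef_pos: [689.4, -111.2, 148.7]
tool_rot: [3.141, -0.004, -2.846]
force: [-0.4, -0.4, -0.6]
width: 24.8
```

Request:
{"op": "play_rows", "data": {
  "slide": [
    [0,0,0],
    [0,0,0],
    [0,0,0]
  ],
  "turn": [0,0,0],
  "fingers": [0,0,0]
}}

```text
clock: 8.52
eef_pos: [689.0, -111.5, 148.8]
tool_rot: [-3.141, -0.005, -2.848]
force: [-0.0, 0.6, -0.7]
width: 25.2
```

```bash
python3 snap.py w4;python3 -c "
from h import *
print(ctrl.read_state()['qpos'].round(3),proj('wrist',[629.1,-131.1,77]))"
```

```text
[ 689.08667817 -111.6311345   148.70040988] [-3.1414655  -0.0046675  -2.84771766] [-1.05336719 -0.28053708 -0.4367925 ] 25.04319852792462 8.575
[-0.141  0.839  0.498  1.448 -0.442  0.971  2.334] [[279.50050815 122.92238995]]
```

View pics/w4.png

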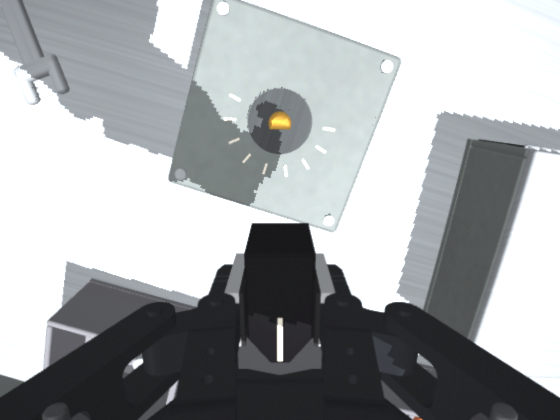

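```bash
python3 shaft.py w4 255 305 100 140; python3 - <<'E'
from h import *
f=np.load('pics/w4.npz');im,d=f['im'],f['d'];c=(f['K'],f['dc'],f['P'],f['R'])
g=np.array([(u,v) for v in range(222,366) for u in range(236,326)]);X=dep('wrist',g,d,c)
Z=X.reshape(144,90,3)[...,2];print(Z[0:144:8,4:90:8].round().astype(int))
E
python3 - <<'E'
import cv2,numpy as np
im=np.load('pics/w4.npz')['im'];cv2.imwrite('pics/k4.png',cv2.convertScaleAbs(cv2.resize(im[215:370,220:340],None,fx=3.8,fy=3.8,interpolation=cv2.INTER_NEAREST),alpha=3,beta=20))
E
```

```text
77 [ 6.28939100e+02 -1.31257426e+02  2.94344147e-01] 0.5057099931665112 1.6680625415088026 62
resid 0.20364205039509503
70 [ 6.29162660e+02 -1.31200801e+02  2.95590511e-01] 0.5430613608472794 1.037563587755107 62
resid 0.14653532506627226
[[  0   2   1   0   1   0   1   1  51  52  51]
 [  1   2 153 152 154 152 151 154 152   0   1]
 [  2 162 162 163 162 163 163 162 162   1   1]
 [  1 171 169 170 170 170 170 171 171 171   2]
 [155 178 178 177 178 178 178 178 177 178 155]
 [163 179 179 179 179 179 179 179 179 179 163]
 [170 179 180 179 179 180 179 179 178 179 170]
 [177 179 179 178 179 179 180 179 179 179 177]
 [182 179 178 178 179 180 179 179 179 179 182]
 [187 178 179 178 179 179 179 179 179 178 187]
 [187 179 178 178 179 178 179 179 178 178 188]
 [188 179 178 179 179 179 178 178 178 178 188]
 [187 178 179 179 179 179 179 180 179 178 188]
 [187 179 179 179 178 179 178 179 178 178 189]
 [188 179 178 179 179 178 180 179 179 178 191]
 [187  34 179 178 179 179 178 178 179  11 190]
 [ 46  42  40 178 178 179 178 179  25  22  19]
 [ 56  53  50  49 179 179 178  38  36  34  31]]
```

View pics/k4.png

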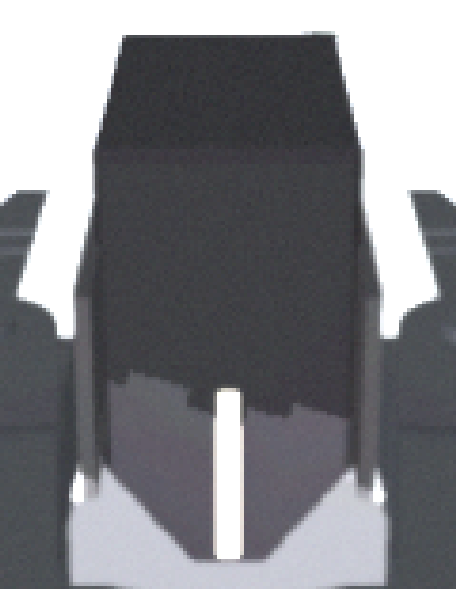

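```bash
cat > kn.py <<'E'
from h import *
import sys
t,zt=sys.argv[1],float(sys.argv[2]);f=np.load(f'pics/{t}.npz');im,d=f['im'],f['d'];c=(f['K'],f['dc'],f['P'],f['R'])
s=ctrl.read_state()
g=np.array([(u,v) for v in range(222,366) for u in range(236,326)]);X=dep('wrist',g,d,c)
k=(np.abs(X[:,2]-zt)<3)
m=np.zeros((420,560),np.uint8);m[g[k][:,1],g[k][:,0]]=1;m=cv2.morphologyEx(m,cv2.MORPH_OPEN,np.ones((3,3)))
n,l,st,_=cv2.connectedComponentsWithStats(m);i=1+st[1:,4].argmax();ys,xs=np.where(l==i);z=np.median(dep('wrist',np.c_[xs,ys],d,c)[:,2]);print('topz',z,st[i])
for zz in (z,):
    P=plane('wrist',np.c_[xs,ys],zz,c)[:,:2].astype(np.float32);r=cv2.minAreaRect(P);print(r)
bx=cv2.boxPoints(r);e=[bx[1]-bx[0],bx[2]-bx[1]];e=max(e,key=np.linalg.norm);e/=np.linalg.norm(e)
R=Rotation.from_euler('xyz',s['tool_rot']).as_matrix();nose=-R[:2,0];e*=np.sign(e@nose);ax=np.array(r[0])-4*e
print('knob axis',ax,'yaw',np.arctan2(e[1],e[0]),'tool nose yaw',np.arctan2(nose[1],nose[0]),'tcp',s['eef_pos'],'axis-tcp in tool',R.T@np.array([*(ax-s['eef_pos'][:2]),0]))
line=[(u,v) for v in range(315,362) for u in range(265,295) if im[v,u].min()>110]
L=plane('wrist',line,z,c)[:,:2];v=np.linalg.svd(L-L.mean(0))[2][0];v*=np.sign(v@e);print('line yaw',np.arctan2(v[1],v[0]),len(line),'off-axis',np.cross(e,L.mean(0)-ax))
E
python3 kn.py w4 178.7 2>/dev/null
```

```text
topz 178.5901254232904 [ 236  252   90  110 7018]
((690.770263671875, -111.87080383300781), (47.53021240234375, 32.87986373901367), 16.874048233032227)
knob axis [ 686.94248343 -113.03188014] yaw 0.294508 tool nose yaw 0.2938749919735245 tcp [ 689.08667817 -111.6311345   148.70040988] axis-tcp in tool [ 2.45798793 -0.71959785  0.01156425]
line yaw 0.2942837423802046 248 off-axis -0.37421833447800523
```

```bash
python3 -c "
from h import *
go(631.2,-129.8,110);go(631.2,-129.8,94)"
```

```text
at [ 689.1 -111.6  148.7] [-3.1415 -0.0047 -2.8477] F [-1.1 -0.3 -0.4] w 25.0 t 8.575 slide [60.5 -0.6 39. ]
at [ 689.1 -111.6  148.7] [-3.1415 -0.0047 -2.8477] F [-1.1 -0.3 -0.4] w 25.0 t 8.575 slide [60.4 -0.6 55. ]
```

Request:
{"op": "play_rows", "data": {
  "slide": [
    [30,0,0],
    [60.5,-0.6,20],
    [60.5,-0.6,45],
    [60.5,-0.6,52],
    [60.5,-0.6,52]
  ],
  "turn": [0,0,0,0,0],
  "fingers": [0,0,0,0,0]
}}

```text
clock: 9.2
eef_pos: [631.4, -129.8, 96.8]
tool_rot: [-3.141, -0.005, -2.848]
force: [0.1, -0.9, -1.4]
width: 25.1
```

```bash
python3 - <<'E'
from h import *
for n in ['side','top']:
    im,d=vision.get_image(n);np.savez(f'pics/{n}5.npz',im=im,d=d)
    a=(slice(190,300),slice(270,400)) if n=='side' else (slice(150,250),slice(280,390))
    cv2.imwrite(f'pics/{n}5.png',cv2.convertScaleAbs(cv2.resize(im[a],None,fx=5,fy=5,interpolation=cv2.INTER_CUBIC),alpha=1.6,beta=20))
go(631.2,-129.8,84);print(ctrl.read_state()['force'])
E
```

```text
at [ 632.  -130.    97.7] [-3.1405 -0.0035 -2.8475] F [ 0.6 -0.  -1.3] w 25.3 t 9.3 slide [ 0.7  0.4 13.7]
[ 0.61494372 -0.01409944 -1.31179866]
```

View pics/side5.png

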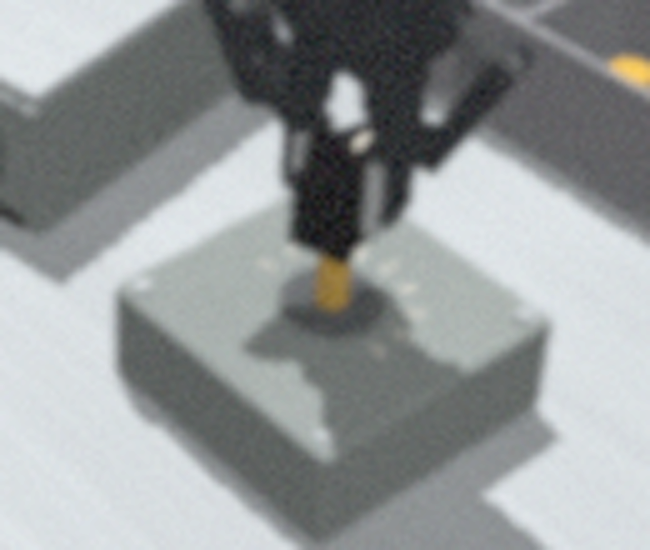

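Request:
{"op": "play_rows", "data": {
  "slide": [
    [0.6,0.3,4],
    [0.6,0.3,9],
    [0.6,0.3,13],
    [0.6,0.3,16],
    [0.6,0.3,18]
  ],
  "turn": [0,0,0,0,0],
  "fingers": [0,0,0,0,0]
}}

```text
clock: 9.93
eef_pos: [630.9, -129.8, 79.4]
tool_rot: [-3.141, -0.004, -2.847]
force: [-0.6, 0.3, 0.6]
width: 24.7
```

Request:
{"op": "play_rows", "data": {
  "slide": [
    [0,0,3],
    [0,0,6],
    [0,0,8],
    [0,0,10],
    [0,0,11]
  ],
  "turn": [0,0,0,0,0],
  "fingers": [0,0,0,0,0]
}}

```text
clock: 10.55
eef_pos: [630.9, -129.8, 68.6]
tool_rot: [-3.141, -0.004, -2.847]
force: [-1.1, 1.5, 3.5]
width: 25.3
```

Contact with the spring at about the predicted seat height. Pressing on.

Request:
{"op": "play_rows", "data": {
  "slide": [
    [0,0,2],
    [0,0,4],
    [0,0,6],
    [0,0,7.5],
    [0,0,7.5]
  ],
  "turn": [0,0,0,0,0],
  "fingers": [0,0,0,0,0]
}}

```text
clock: 11.18
eef_pos: [631.0, -129.8, 61.9]
tool_rot: [-3.141, -0.004, -2.847]
force: [-3.2, 1.4, 8.9]
width: 25.0
```

Request:
{"op": "play_rows", "data": {
  "slide": [
    [0,0,1],
    [0,0,2],
    [0,0,3],
    [0,0,3]
  ],
  "turn": [0,0,0,0],
  "fingers": [0,0,0,0]
}}

```text
clock: 11.68
eef_pos: [631.0, -129.8, 60.7]
tool_rot: [3.141, -0.003, -2.848]
force: [-4.4, 1.9, 14.0]
width: 24.8
```

Request:
{"op": "play_rows", "data": {
  "slide": [
    [0,0,2],
    [0,0,4],
    [0,0,4],
    [0,0,4]
  ],
  "turn": [0,0,0,0],
  "fingers": [0,0,0,0]
}}

```text
clock: 12.18
eef_pos: [631.2, -129.9, 60.4]
tool_rot: [3.14, -0.001, -2.848]
force: [-8.4, 3.6, 27.3]
width: 25.2
```

```bash
python3 snap.py w6; python3 - <<'E'
from h import *
im,d=vision.get_image('side');cv2.imwrite('pics/side6.png',cv2.convertScaleAbs(cv2.resize(im[90:300,200:400],None,fx=3.8,fy=2.8*1.0,interpolation=cv2.INTER_CUBIC),alpha=1.6,beta=20))
f=np.load('pics/w6.npz');c=(f['K'],f['dc'],f['P'],f['R']);D=f['d']
X=dep('wrist',[(u,v) for v in range(265,310,4) for u in range(255,305,4)],D,c);print('knob top z',np.median(X[:,2]))
g=[(u,v) for v in range(0,200,4) for u in range(180,400,4)];X=dep('wrist',g,D,c);k=np.abs(X[:,2]-50)<8;print('box z',np.median(X[k,2]),k.sum())
s=ctrl.read_state();print(s['force'],s['eef_pos'],s['clock'])
E
```

```text
[ 631.17914552 -129.8848326    60.46352871] [ 3.14037878e+00 -1.15494032e-03 -2.84762382e+00] [-8.24631634  3.93415784 27.42366272] 25.18702372507516 12.225
knob top z 90.44364166704482
box z 50.931478597243185 1166
[-8.58225833  2.7254008  26.84339686] [ 631.18844918 -129.88485206   60.45398979] 12.275
```

View pics/side6.png

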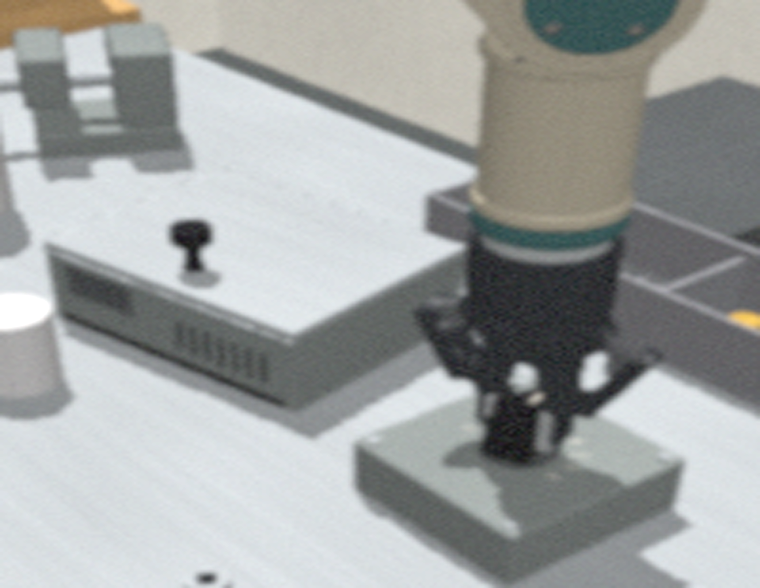

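View pics/w6.png

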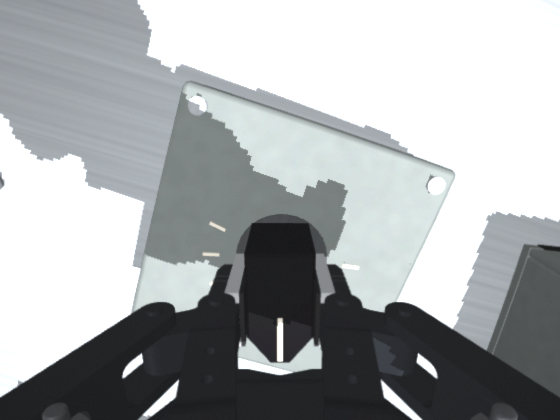

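```bash
python3 -c "
from h import *
print(ctrl.finish_job())"
```

```text
the job is handed in; nothing more can be done
None
```

The job is handed in at about 12.3 s on the clock. The lid is shut, and the knob is seated on the D-shaft and held pressed to the bottom of its travel.

- **Lid:** I pushed it down until it stopped against about 19 N. The top camera then showed the lid face flat at about 83 mm (slope about 0.001), and it still looked shut in the last side view.
- **Knob fit:** I gripped the knob by its two grip faces and turned it to the shaft's flat. Knob and shaft both read about 0.294 rad. It slid on with no force until it met the spring at the predicted seat height.
- **Press:** The tool stopped at z = 60.4 mm with about 27 N, so it is on a hard stop. The wrist depth put the knob's top 39.5 mm above the switch box; 40 mm is expected at the bottom of travel.
- **Disagreements:** None of these stopped the fit.
  - The width read about 25 mm on the 26 mm knob.
  - The wrist camera put the knob about 1 mm off-centre in the jaws.
  - The top camera put the switch box's centre about 2 mm from the wrist camera's shaft position.
- **Other parts:** I did not touch the socket, the bearing or the washer's contents, but I took no separate final picture of them.

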